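# Refill a roller flow lane and drive both bins through the catch to the stop

### The arm

A 6-joint arm with a two-finger parallel gripper is mounted at the origin on a cart in front of the work surface, level with it; the furniture and walls round the work are solid. World frame = base frame: x ahead of the robot, y to its left, z up, the work surface at z = 0. Lengths are in m, angles in rad, forces in N, time in s.
With the tool pointing down it reaches from about 0.35 to 0.975 m from the base axis. Payload 4.9 kg.
Tool frame: the origin (TCP) lies midway between the tips of the shut fingers; the grasp point (between the pads) lies 19 mm behind it; z points along the fingers, y is the line along which they close (so a half turn about z gives the same grasp; the last joint's range is limited). The gripper opens to 85 mm and grips with 20 to 120 N. Pads are 22 mm wide; open, the fingers measure 114 mm over their backs; the gripper's body (76 mm by 85 mm) begins 54 mm behind the grasp point. The pads swing forward as they close: fully open they stand 13 mm farther back than shut.
Start: joints at [1.226, 0.053, 1.613, -0, 1.476, -0.119], TCP at [0.14, 0.609, 0.231] pointing down, gripper open.
Joint ranges: [-3.01, 3.01], [-1.01, 2.22], [0.06, 2.58], [-1.02, 4.17], [0.09, 2.62], [-3.14, 3.14]. Speed limits (rad/s): [2.57, 2.57, 3.14, 3.14, 3.14, 3.14].

### API

Orientations are given as a unit quaternion [w, x, y, z].
In Python, from plant import manip gives the robot as it stands.
- The arm moves only by the tool carry_out, never from a script. Its argument "moves" is a list of rows, each a list of 7 numbers: the opening, from 0 (shut) to 1 (fully open), then the shift along the tool's x, y, z normalised to -1 to 1, where 1 is 0.4 m, then the turn, a rotation vector about the tool's x, y, z normalised to -1 to 1, where 1 is 0.5 rad. In form: [[grip, dx, dy, dz, rx, ry, rz], ...]. A call has 1 to 8 rows; each row is the pose to reach, as a shift and turn from the pose commanded when the call began, along the tool's axes at that moment; what a row does not reach only later rows make up. A row lasts 1/12 s, in which the tool goes at most 41.7 mm and 7.16 degrees, less where a joint would pass 70% of its speed; a pose out of reach is approached as far as the arm can. A call with a number of a shift or a turn outside -1 to 1 is refused whole. A call with a gripper value outside its range is refused whole. The fingers move at their own pace and stop on an object; the grip force is fixed at half the most. Time passes only in rows, so rows that repeat a pose let the fingers close. It gives the time, the measured TCP pose, the force and the opening at its end, in the units of the state.
- manip.state(): the state, without advancing time (a new reading comes with each control period).
- manip.grab_frame(name): name is "side" or "top"; returns the picture (420x560x3 uint8, red, green, blue); there is no depth.
- manip.camera_info(name): a dict with "intrinsics" (3x3 intrinsics, pixels), "extrinsics" (4x4, takes a point from world to camera coordinates). Camera axes: x right, y down, z forward; pixel columns grow to the right and rows downward; lengths in m; the calibration is good to about 2 mm. A picture is of the moment at which its call begins. camera_info takes no time and is no camera call.
- manip.job_done(): hands the job in, once; it reports no verdict.
The state is a dict: "time": time; "joint_pos": joint angles; "joint_vel": joint speeds; "joint_efforts": joint torques, N m; "tool_pos": TCP position; "tool_rot": TCP orientation; "contact_force": force on the tool from outside, world axes, zero at the start; "ft_torque": the same for the moment, N m; "gripper_width": opening from 0.0 (shut) to 1.0 (fully open).
Only numpy, scipy, OpenCV 4.12 (cv2) and the standard library are available. Lean on these libraries where they do the work, as an engineer would, in place of code of your own. Each camera call takes 0.05 s, during which the arm holds its last target. There are 200 camera calls.

### The job

Refill the sloping roller lane: slide the full parts bin off the blue deck, low front first and without lifting it, down into the lane behind the nearly empty bin that has hung up part-way. Push the two down until the front bin has snapped past the spring roller catch, then seat the row on the end stop with a steady push of about 15 N held for a second, without ramming the stop; leave the other things on the bench alone.

Things in the scene. Friction and masses are not known exactly. Their poses are not given: they have to be found in the camera images.
- flow_lane: Aluminium roller lane, sloped 7 degrees, fixed. Origin: on its upper edge (crest), mid-width, at roller-top level, about 98 mm over the bench. x points uphill along the rollers, y to the fence side, z off the rollers. Clear width 119 mm; side rails rise 20 mm over the rollers. Rollers turn stiffly: a light bin stalls, a heavy one rolls down slowly (under 0.2 m/s) by its weight and takes a light one along.
- loading_deck: Level blue sheet-metal deck at the head of the lane, fixed. Origin: same point as flow_lane's, on the deck's top surface; x level, away from the lane, z up. Deck spans x 1 to 251 mm, y -137 to 63 mm. Its 40 mm high fence has its face at y = 59 mm, in line with the lane's rail; on the other side a short flared guide, 22 mm high, fills x 0 to 28 mm, y -58 to -76 mm.
- end_stop: Yellow cross plate with two rubber buffers at the lane's low end, clamped to the rails at a place that varies; fixed. Origin: on the buffer faces, mid-width, at roller-top level; axes as flow_lane's. It carries the catch on a bracket 80 mm high.
- new_bin: Full beige parts bin with zinc fittings, on the deck, askew; loose, 0.65 to 0.95 kg. Origin: centre of its underside; x to its tall back, z up. 110 wide in y. Low front at x = -75 mm (lip 26 high), back wall outer face at x = 73 mm, 78 mm high, with a 54 mm wide lip on it out to x = 78 mm at 70 to 77 mm height. In the lane its x lies along flow_lane's x.
- front_bin: Beige bin with few parts in it, stalled on the rollers part-way down the lane; loose, 0.14 to 0.18 kg; same size and axes as new_bin (its front lip is 9 mm thick). Home, its origin is 75 mm uphill of end_stop's; new_bin's, with its front against this bin's back wall, is 148 mm further uphill.
- front_bin_nose (a point): Point at the middle of the front face of front_bin (x = -75 mm, 14 mm over its underside).
- new_bin_nose (a point): Point at the middle of the front face of new_bin (x = -75 mm, 14 mm over its underside).
- catch (a joint): Spring roller catch over the lane's middle: how far its wheel is raised (m, 0 = down). The wheel (24 mm across, axle across the lane, 20 mm uphill of the buffer faces) hangs 21 mm over the rollers; a bin's 26 mm front lip lifts it 5 mm in passing and it drops inside the bin behind the lip. A bin running in stops at it 27 mm short of the buffers; 4 to 10 N of push takes it past.
- tape_roll: Bystander: roll of black tape, 62 mm across, 19 mm high, lying right of the deck on the bench; loose. Origin at the centre of its underside.
- hook_pick: Bystander: screwdriver with a blue handle, 165 mm long, 15 mm high, lying on the bench beyond the lane's low end; loose. Origin at the centre of its underside.

How it is judged:
By the outcome, as a careful person would: the job done as asked, in the order asked, and still so for the second after the job is handed in, with the robot touching nothing.
It also fails if it takes over 69 s, if anything falls off the work surface, if the arm or the gripper's body presses on something with over 40 N, if the wrist force passes 120 N, or if a joint passes its speed limit or range.

## Working session

There is one attempt and no reset: what is moved stays moved. The work goes in short steps, Python scripts to look and compute and a tool call to move; the robot and the scene stay as the last step left them, time stands still between calls to the robot, and variables do not carry over. Pictures are saved under pics/ and viewed, on a budget of 10 in all, crops included, one or two more only if the job needs it, and the job is handed in when it is done.

Besides the shell and the picture viewer there is one more tool, called after "Call:" as name([rows], argument=value, ...), one row to a line, values as JSON. carry_out: Moves the arm, as the interface text tells. Scaled input: -1 to 1 covers 0.4 m each way for a shift and 0.5 rad each way for a turn. Its arguments: {"type":"object","properties":{"moves":{"type":"array"}},"required":["moves"]}

```bash
mkdir -p pics; python3 - <<'E'
from plant import manip
import cv2
print(manip.state())
for n in("side","top"):
    cv2.imwrite(f"pics/{n}0.png",manip.grab_frame(n)[:,:,::-1]); c=manip.camera_info(n); print(n,c)
E
```

```text
{'time': 0.0, 'joint_pos': array([ 1.22601056e+00,  5.33244658e-02,  1.61429380e+00,  6.30238134e-06,
        1.47596691e+00, -1.19032770e-01]), 'joint_vel': array([ 4.74205668e-04, -1.39693932e-03,  8.11792595e-04,  3.91885612e-05,
        1.01188975e-03,  1.06806623e-03]), 'joint_efforts': array([-8.29201838e-06, -3.93682659e+01, -3.70175886e+01, -2.11135298e-04,
        7.07313055e-03,  2.38023617e-06]), 'tool_pos': array([0.13970926, 0.60855571, 0.2300832 ]), 'tool_rot': array([-2.32029701e-04,  1.12637201e-01,  9.93635682e-01, -9.68870348e-04]), 'contact_force': array([ 0.42006942, -0.01074386, -0.25575132]), 'ft_torque': array([-0.02905155, -0.01060167, -0.0247392 ]), 'gripper_width': 0.9965516699467363}
side {'intrinsics': array([[448.45767614,   0.        , 268.26182941],
       [  0.        , 448.45767614, 205.52137579],
       [  0.        ,   0.        ,   1.        ]]), 'extrinsics': array([[-0.99945637,  0.03129438, -0.01037469,  0.5002818 ],
       [ 0.02567214,  0.54126958, -0.84045713,  0.03198622],
       [-0.02068608, -0.84026657, -0.54177872,  1.40783434],
       [ 0.        ,  0.        ,  0.        ,  1.        ]])}
top {'intrinsics': array([[465.77918797,   0.        , 286.54394071],
       [  0.        , 465.77918797, 213.76453433],
       [  0.        ,   0.        ,   1.        ]]), 'extrinsics': array([[ 0.01037479, -0.99977822,  0.01832675,  0.07169537],
       [-0.98810669, -0.01306221, -0.15321405,  0.52788469],
       [ 0.15341946, -0.01651922, -0.98802307,  1.38928555],
       [ 0.        ,  0.        ,  0.        ,  1.        ]])}
```

View pics/side0.png

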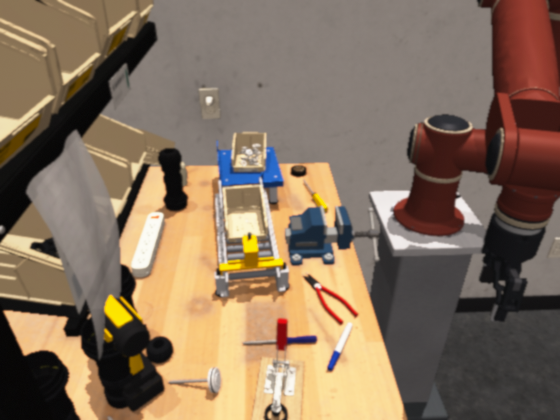

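View pics/top0.png

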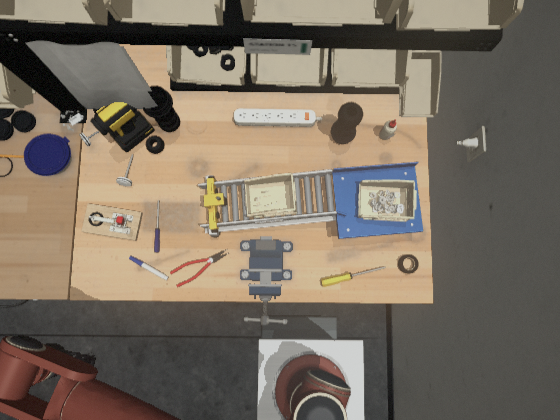

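The side view shows the lane at about (245,230), with the deck and new bin at its far end (249,155). In the top view the lane runs from the stop at (212,205) to the crest at (335,200). The front bin is near (270,196), the new bin near (386,201) and the tape near (408,264). I'll enlarge both.

```bash
python3 - <<'E'
import cv2
a=cv2.imread("pics/top0.png")[150:250,190:432]; cv2.imwrite("pics/topz.png",cv2.resize(a,None,fx=3.3,fy=3.3,interpolation=cv2.INTER_CUBIC))
a=cv2.imread("pics/side0.png")[125:300,205:300]; cv2.imwrite("pics/sidez.png",cv2.resize(a,None,fx=3.4,fy=3.4,interpolation=cv2.INTER_CUBIC))
E
```

```text
(no output)
```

View pics/topz.png

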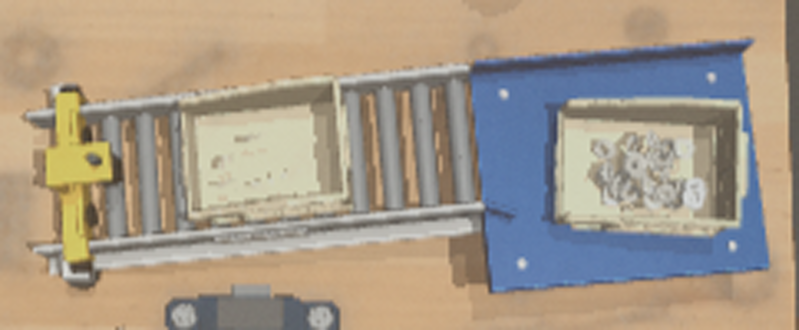

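View pics/sidez.png

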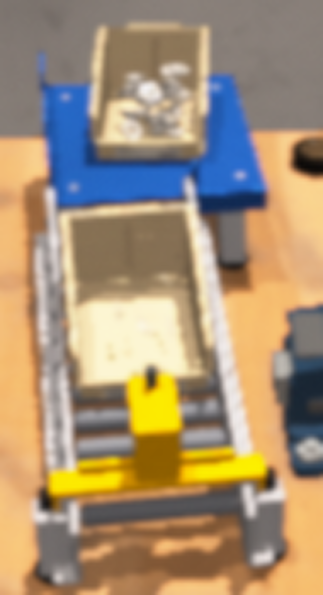

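```bash
cat > h.py <<'E'
import numpy as np
from scipy.optimize import least_squares
from scipy.spatial.transform import Rotation as R
from plant import manip
C={n:manip.camera_info(n) for n in("top","side")}
def proj(n,p):
    c=C[n];E=c["extrinsics"];q=c["intrinsics"]@(E[:3,:3]@p+E[:3,3]);return q[:2]/q[2]
def hit(n,uv,z):
    c=C[n];E=c["extrinsics"];d=E[:3,:3].T@np.linalg.solve(c["intrinsics"],[*uv,1]);o=-E[:3,:3].T@E[:3,3]
    return o+d*(z-o[2])/d[2]
tz=lambda u,v:(u/3.3+190-.35,v/3.3+150-.35)
sz=lambda u,v:(u/3.4+205-.35,v/3.4+125-.35)
def fit(pts,x0,fixz=None):
    # pts: (cam,uv,local xyz m); x=[x,y,yaw,(z)]
    def f(x):
        z=x[3] if fixz is None else fixz
        M=R.from_euler('z',x[2]).as_matrix();o=np.array([x[0],x[1],z])
        return np.concatenate([proj(n,o+M@np.array(l))-uv for n,uv,l in pts])
    r=least_squares(f,x0,loss='soft_l1');return r.x,r.fun.reshape(-1,2)
E
cat > f1.py <<'E'
from h import *
np.set_printoptions(precision=4,suppress=True)
d=[("top",tz(490,292),(.001,-.137,0)),("top",tz(770,268),(.251,-.137,0)),("top",tz(752,40),(.251,.063,.04)),("top",tz(472,62),(.001,.063,.04)),
("side",sz(265,205),(.001,-.137,0)),("side",sz(235,78),(.251,-.137,0)),("side",sz(42,53),(.251,.063,.04))]
x,r=fit(d,[.55,-.1,-1.5,.098]);print("deck",x,np.degrees(x[2]));print(r)
b=[("top",tz(742,99),(.073,.055,.078)),("top",tz(740,233),(.073,-.055,.078)),("top",tz(557,222),(-.075,-.055,.026)),("top",tz(562,103),(-.075,.055,.026)),
("side",sz(97,27),(.073,.055,.078)),("side",sz(210,27),(.073,-.055,.078)),("side",sz(97,159),(-.075,.055,0)),("side",sz(202,153),(-.075,-.055,0))]
y,r=fit(b,[.55,-.3,-1.5],.098);print("new",y,np.degrees(y[2]));print(r)
c,s=np.cos(x[2]),np.sin(x[2]);dd=y[:2]-x[:2];print("new in deck",c*dd[0]+s*dd[1],-s*dd[0]+c*dd[1],np.degrees(y[2]-x[2]))
# lane: rays vs lane surface
M=R.from_euler('ZY',[x[2],0]).as_matrix()
a=np.radians(7);L=np.c_[[c*np.cos(a),s*np.cos(a),np.sin(a)],[-s,c,0],[-c*np.sin(a),-s*np.sin(a),np.cos(a)]]
o=np.array([x[0],x[1],.098])
def lane(n,uv,h):
    E=C[n]["extrinsics"];dr=E[:3,:3].T@np.linalg.solve(C[n]["intrinsics"],[*uv,1]);q=-E[:3,:3].T@E[:3,3]
    dl=L.T@dr;ql=L.T@(q-o);return ql+dl*(h-ql[2])/dl[2]
for t in [("top",tz(345,78),.078),("top",tz(348,208),.078),("top",tz(185,100),.026),("top",tz(188,220),.026),("side",sz(60,208),.078),("side",sz(198,205),.078),("side",sz(80,400),0.0),("side",sz(212,390),0.0),("side",sz(78,378),.026)]:print("front",lane(*t))
for t in [("top",tz(95,150),.08),("top",tz(110,150),.08),("top",tz(48,160),.08),("top",tz(65,120),.03),("top",tz(85,120),.03)]:print("stop",lane(*t))
E
python3 f1.py
```

```text
deck [ 0.5857 -0.0597 -1.4794  0.0927] -84.76371241870578
[[-0.0874 -0.3091]
 [-0.8554  0.2974]
 [ 0.2517  0.2425]
 [ 0.4219 -0.1   ]
 [ 0.9224 -2.9585]
 [-0.6976  0.2557]
 [-0.3539  0.8098]]
new [ 0.5561 -0.2056 -1.6272] -93.23009546415695
[[ 0.692   0.3707]
 [ 0.3443 -1.7106]
 [-0.3693  0.6823]
 [-0.2675 -0.3512]
 [ 0.9413 -0.8371]
 [-0.2039 -0.8218]
 [-1.8799  1.1175]
 [ 1.1367  2.9809]]
new in deck 0.1425358770908487 -0.042699825719921716 -8.466383045451163
front [-0.1064  0.0497  0.078 ]
front [-0.1133 -0.0633  0.078 ]
front [-0.256   0.0573  0.026 ]
front [-0.2608 -0.0522  0.026 ]
front [-0.1077  0.0547  0.078 ]
front [-0.1169 -0.0586  0.078 ]
front [-0.2547  0.0504  0.    ]
front [-0.2558 -0.0536 -0.    ]
front [-0.2571  0.0507  0.026 ]
stop [-0.3284  0.0085  0.08  ]
stop [-0.3152  0.0071  0.08  ]
stop [-0.3706  0.0038  0.08  ]
stop [-0.3664  0.0494  0.03  ]
stop [-0.348   0.0475  0.03  ]
```

```bash
cat >> h.py <<'E'
D=np.array([.5857,-.0597]);YAW=-1.4794
def dk(x,y):  # deck -> world xy
    c,s=np.cos(YAW),np.sin(YAW);return D+[c*x-s*y,s*x+c*y]
def rot(yline,tilt=0,tx=0):
    """tool down, tool y at world angle yline (rad); tilt about tool x / tool y"""
    y=np.array([np.cos(yline),np.sin(yline),0]);z=np.array([0,0,-1.]);x=np.cross(y,z)
    return R.from_matrix(np.c_[x,y,z])*R.from_rotvec([tx,tilt,0])
def step(p,q,p0=None,q0=None):
    s=manip.state()
    p0=s["tool_pos"] if p0 is None else np.array(p0)
    if q0 is None: w=s["tool_rot"];q0=R.from_quat([w[1],w[2],w[3],w[0]])
    d=q0.inv().apply(np.array(p)-p0)/.4;r=(q0.inv()*q).as_rotvec()/.5
    print("d",np.round(d,3),"r",np.round(r,3),"mm",round(np.linalg.norm(d)*400),"deg",round(np.degrees(np.linalg.norm(r)*.5),1))
E
python3 - <<'E'
from h import *
q=rot(1.5144)
b=np.array([.5561,-.2056])+.0745*np.array([np.cos(-1.6272),np.sin(-1.6272)]);print(b)
s=manip.state();w=s["tool_rot"];q0=R.from_quat([w[1],w[2],w[3],w[0]])
step([.42,.38,.26],q0);step([.55,.05,.26],q,[.42,.38,.26],q0);step([*b,.26],q,[.55,.05,.26],q)
E
```

```text
[ 0.55190015 -0.27998153]
d [-0.811 -0.4   -0.074] r [0. 0. 0.] mm 363 deg 0.0
d [-0.501 -0.731  0.001] r [-0.004 -0.001 -0.339] mm 355 deg 9.7
d [-0.051 -0.823  0.   ] r [0. 0. 0.] mm 330 deg 0.0
```

Call:
carry_out([
  [0.5, -0.81, -0.4, -0.075, 0, 0, 0],
  [0.5, -0.81, -0.4, -0.075, 0, 0, 0],
  [0.5, -0.81, -0.4, -0.075, 0, 0, 0],
  [0.5, -0.81, -0.4, -0.075, 0, 0, 0],
  [0.5, -0.81, -0.4, -0.075, 0, 0, 0],
  [0.5, -0.81, -0.4, -0.075, 0, 0, 0],
  [0.5, -0.81, -0.4, -0.075, 0, 0, 0],
  [0.5, -0.81, -0.4, -0.075, 0, 0, 0],
])

```text
time: 0.77
tool_pos: [0.3983, 0.3974, 0.2586]
tool_rot: [-0.0, 0.113, 0.994, -0.0]
contact_force: [0.4, 1.8, 0.8]
gripper_width: 0.496
```

Call:
carry_out([
  [0.5, -0.5, -0.73, 0, 0, 0, -0.34],
  [0.5, -0.5, -0.73, 0, 0, 0, -0.34],
  [0.5, -0.5, -0.73, 0, 0, 0, -0.34],
  [0.5, -0.5, -0.73, 0, 0, 0, -0.34],
  [0.5, -0.5, -0.73, 0, 0, 0, -0.34],
  [0.5, -0.5, -0.73, 0, 0, 0, -0.34],
  [0.5, -0.5, -0.73, 0, 0, 0, -0.34],
  [0.5, -0.5, -0.73, 0, 0, 0, -0.34],
])

```text
time: 1.43
tool_pos: [0.5182, 0.0898, 0.2585]
tool_rot: [-0.0, 0.028, 1.0, 0.0]
contact_force: [1.1, -0.0, 0.3]
gripper_width: 0.5
```

```bash
python3 -c "
from h import *
s=manip.state();print(s['time'],s['tool_pos'],s['tool_rot'],s['gripper_width'],s['contact_force'])
step([.552,-.28,.24],rot(1.5144))"
```

```text
1.4333 [0.51819104 0.08977686 0.25851189] [-1.62283870e-04  2.79280764e-02  9.99609921e-01  3.30626347e-05] 0.49993002571730727 [ 1.11568156 -0.03662484  0.32631623]
d [-0.136 -0.918  0.046] r [ 0.    -0.001  0.001] mm 372 deg 0.0
```

Call:
carry_out([
  [0.5, -0.12, -0.9, 0.04, 0, 0, 0],
  [0.5, -0.12, -0.9, 0.04, 0, 0, 0],
  [0.5, -0.12, -0.9, 0.04, 0, 0, 0],
  [0.5, -0.12, -0.9, 0.04, 0, 0, 0],
  [0.5, -0.12, -0.9, 0.04, 0, 0, 0],
  [0.5, -0.12, -0.9, 0.04, 0, 0, 0],
  [0.5, -0.12, -0.9, 0.04, 0, 0, 0],
  [0.5, -0.12, -0.9, 0.04, 0, 0, 0],
])

```text
time: 2.1
tool_pos: [0.5431, -0.2422, 0.2436]
tool_rot: [-0.0, 0.028, 1.0, 0.0]
contact_force: [0.8, 1.2, 0.5]
gripper_width: 0.497
```

Call:
carry_out([
  [0.5, 0, -0.08, 0, 0, 0, 0],
  [0.5, 0, -0.08, 0, 0, 0, 0],
  [0.5, 0, -0.08, 0, 0, 0, 0],
])

```text
time: 2.35
tool_pos: [0.5413, -0.2735, 0.2433]
tool_rot: [-0.001, 0.029, 1.0, 0.001]
contact_force: [1.1, 1.1, -0.7]
gripper_width: 0.501
```

```bash
python3 - <<'E'
from h import *
import cv2
s=manip.state();print(s['time'],s['tool_pos'],s['tool_rot'],s['gripper_width'],s['contact_force'])
step([.552,-.28,.155],rot(1.5144))
t=manip.grab_frame("top")[150:250,330:440,::-1];d=manip.grab_frame("side")[90:190,205:305,::-1]
cv2.imwrite("pics/c1.png",np.hstack([cv2.resize(a,(400,400),interpolation=2) for a in(t,d)]))
E
```

```text
2.35 [ 0.5412577  -0.27345945  0.24326016] [-6.80192330e-04  2.93705587e-02  9.99568169e-01  6.19707362e-04] 0.5007527122565522 [ 1.13148329  1.10929096 -0.72338887]
d [-0.028 -0.015  0.221] r [ 0.002 -0.003 -0.005] mm 89 deg 0.2
```

View pics/c1.png

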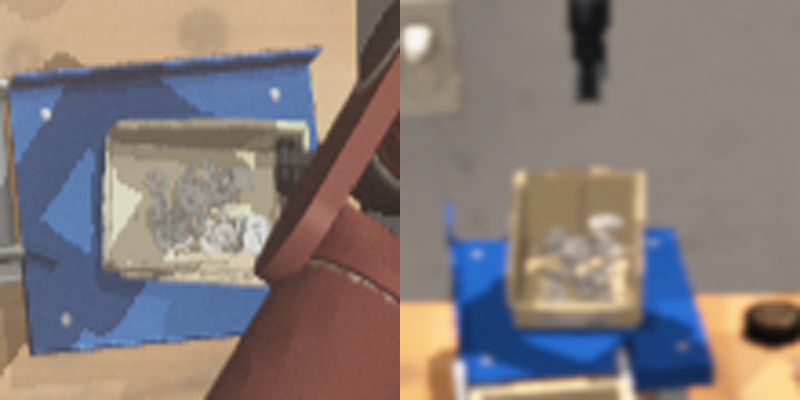

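The gripper is above the back wall at about (290,165) in the left crop. The parts lie low and clear of the back wall, so I'll descend and grip it.

Call:
carry_out([
  [0.5, -0.027, -0.015, 0.1, 0, 0, 0],
  [0.5, -0.027, -0.015, 0.15, 0, 0, 0],
  [0.5, -0.027, -0.015, 0.19, 0, 0, 0],
  [0.5, -0.027, -0.015, 0.22, 0, 0, 0],
  [0.5, -0.027, -0.015, 0.25, 0, 0, 0],
  [0.5, -0.027, -0.015, 0.25, 0, 0, 0],
])

```text
time: 2.95
tool_pos: [0.5513, -0.277, 0.1415]
tool_rot: [-0.002, 0.027, 1.0, 0.001]
contact_force: [-0.5, 0.7, -0.6]
gripper_width: 0.501
```

Call:
carry_out([
  [0.3, 0, 0, 0, 0, 0, 0],
  [0.2, 0, 0, 0, 0, 0, 0],
  [0, 0, 0, 0, 0, 0, 0],
  [0, 0, 0, 0, 0, 0, 0],
  [0, 0, 0, 0, 0, 0, 0],
  [0, 0, 0, 0, 0, 0, 0],
])

```text
time: 3.45
tool_pos: [0.5532, -0.2788, 0.1462]
tool_rot: [0.001, 0.028, 1.0, -0.0]
contact_force: [-0.9, 3.2, 5.6]
gripper_width: 0.098
```

```bash
python3 - <<'E'
from h import *
c,s=np.cos(-1.6272),np.sin(-1.6272);d=np.array([.5532-.5561,-.2788+.2056])
ly=-s*d[0]+c*d[1];lx=c*d[0]+s*d[1];print("grip in bin",lx,ly)
q=rot(YAW+np.pi)
for x in(.13,.09,.04): p=dk(x+.0745,ly);print(x,p);step([*p,.1462],q)
E
```

```text
grip in bin 0.0732470765011412 0.0012311718141541968
0.13 [ 0.60559057 -0.2632341 ]
d [-0.129  0.046  0.   ] r [-0.001  0.005 -0.294] mm 55 deg 8.4
0.09 [ 0.60193981 -0.22340105]
d [-0.114  0.145  0.   ] r [-0.001  0.005 -0.294] mm 74 deg 8.4
0.04 [ 0.59737635 -0.17360974]
d [-0.096  0.269  0.   ] r [-0.001  0.005 -0.294] mm 114 deg 8.4
```

Call:
carry_out([
  [0, -0.012, 0.006, 0, 0, 0, -0.03],
  [0, -0.03, 0.02, 0, 0, 0, -0.08],
  [0, -0.05, 0.033, 0, 0, 0, -0.13],
  [0, -0.07, 0.046, 0, 0, 0, -0.18],
  [0, -0.09, 0.06, 0, 0, 0, -0.23],
  [0, -0.108, 0.073, 0, 0, 0, -0.27],
  [0, -0.118, 0.083, 0, 0, 0, -0.294],
  [0, -0.122, 0.083, 0, 0, 0, -0.294],
])

```text
time: 4.12
tool_pos: [0.6028, -0.2498, 0.1461]
tool_rot: [-0.001, -0.046, 0.999, -0.002]
contact_force: [-9.3, -2.2, 9.1]
gripper_width: 0.097
```

Call:
carry_out([
  [0, 0, 0, 0, 0, 0, 0],
  [0, 0, 0, 0, 0, 0, 0],
])

```text
time: 4.28
tool_pos: [0.6028, -0.2498, 0.1461]
tool_rot: [-0.0, -0.046, 0.999, -0.001]
contact_force: [-4.4, -1.7, 6.9]
gripper_width: 0.096
```

```bash
python3 - <<'E'
from h import *
import cv2
s=manip.state();print(s['time'],s['tool_pos'],s['tool_rot'],s['gripper_width'],s['contact_force'])
p=dk(.04+.0745,.0012);step([*p,.1462],rot(YAW+np.pi))
t=manip.grab_frame("top")[150:250,310:430,::-1];d=manip.grab_frame("side")[110:200,205:295,::-1]
cv2.imwrite("pics/c2.png",np.hstack([cv2.resize(t,(480,400),interpolation=2),cv2.resize(d,(320,400)if 0 else (320,320),interpolation=2) if 0 else cv2.resize(d[:, :72],(320,400),interpolation=2)]))
E
```

```text
4.2833 [ 0.60280971 -0.24981678  0.14614483] [-1.44135986e-04 -4.57085157e-02  9.98953803e-01 -1.41791065e-03] 0.0961994240587126 [-4.4298437  -1.72937991  6.89664588]
d [-0.004  0.191 -0.001] r [-0.006 -0.001  0.   ] mm 76 deg 0.2
```

View pics/c2.png

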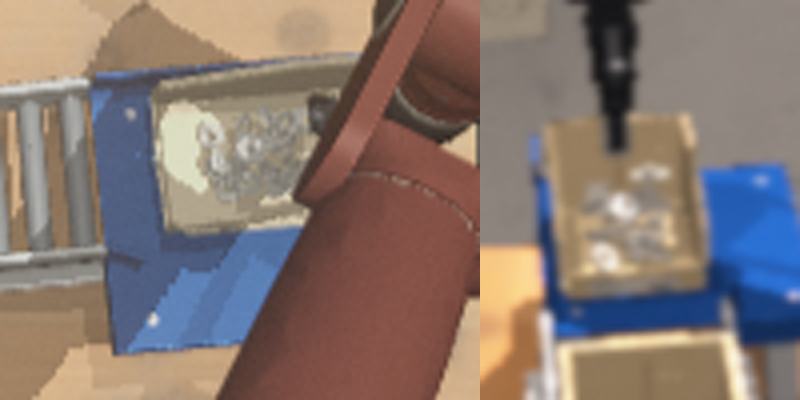

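```bash
python3 - <<'E'
from h import *
np.set_printoptions(precision=4,suppress=True)
t=lambda u,v:(u/4+310-.4,v/4+150-.4); s=lambda u,v:((u-480)/4.444+205-.4,v/4.444+110-.4)
b=[("top",t(154,98),(-.075,.055,.026)),("top",t(168,236),(-.075,-.055,.026)),("side",s(565,298),(-.075,.055,0)),("side",s(703,293),(-.075,-.055,0)),("side",s(545,118),(.073,.055,.078)),("side",s(692,115),(.073,-.055,.078))]
x,r=fit(b,[.6,-.17,-1.5],.098);print(x,np.degrees(x[2]-YAW));print(r)
c,q=np.cos(YAW),np.sin(YAW);d=x[:2]-D;print("deck",c*d[0]+q*d[1],-q*d[0]+c*d[1])
for n,uv,l in b[:4]:
    p=hit(n,uv,.098+l[2])[:2]-D;print(n,c*p[0]+q*p[1],-q*p[0]+c*p[1])
# fence and guide refs in same pics
print(hit("top",t(108,250),.12), "guide")
E
```

```text
[ 0.5927 -0.1794 -1.476 ] 0.19639436643261188
[[-0.1749 -2.0963]
 [ 0.2817  0.2681]
 [-0.7272  1.2349]
 [ 2.6418 -0.0663]
 [ 0.4316  0.0781]
 [-0.0436 -1.2407]]
deck 0.11981910549897141 -0.003970994803356657
top 0.044505832265450275 0.04445513953056655
top 0.04427235597271212 -0.05838019985615723
side 0.05238516188781063 0.04816003863522003
side 0.04576605749345345 -0.050802333574640895
[ 0.5214 -0.066   0.12  ] guide
```

Call:
carry_out([
  [0, -0.004, 0.01, 0, 0, 0, 0],
  [0, -0.004, 0.025, 0, 0, 0, 0],
  [0, -0.005, 0.04, 0, 0, 0, 0],
  [0, -0.005, 0.055, 0, 0, 0, 0],
  [0, -0.005, 0.07, 0, 0, 0, 0],
  [0, -0.005, 0.085, 0, 0, 0, 0],
  [0, -0.005, 0.1, 0, 0, 0, 0],
])

```text
time: 4.97
tool_pos: [0.6023, -0.2109, 0.1461]
tool_rot: [0.002, -0.045, 0.999, -0.003]
contact_force: [0.2, -6.0, 2.3]
gripper_width: 0.092
```

Call:
carry_out([
  [0, 0, 0.01, 0, 0, 0, 0],
  [0, 0, 0.025, 0, 0, 0, 0],
  [0, 0, 0.04, 0, 0, 0, 0],
  [0, 0, 0.055, 0, 0, 0, 0],
  [0, 0, 0.07, 0, 0, 0, 0],
  [0, 0, 0.08, 0, 0, 0, 0],
])

```text
time: 5.47
tool_pos: [0.5995, -0.1787, 0.1462]
tool_rot: [0.002, -0.045, 0.999, -0.003]
contact_force: [0.6, -6.3, 3.5]
gripper_width: 0.096
```

```bash
python3 - <<'E'
from h import *
import cv2
s=manip.state();print(s['time'],s['tool_pos'],s['tool_rot'],s['contact_force'],s['ft_torque'])
c,q=np.cos(YAW),np.sin(YAW);d=s['tool_pos'][:2]-D;print("tcp deck",c*d[0]+q*d[1],-q*d[0]+c*d[1])
t=manip.grab_frame("top")[160:240,290:390,::-1];d=manip.grab_frame("side")[120:220,210:280,::-1]
cv2.imwrite("pics/c3.png",np.hstack([cv2.resize(t,(500,400),interpolation=2),cv2.resize(d,(280,400),interpolation=2)]))
E
```

```text
5.4667 [ 0.59945469 -0.17871638  0.14615537] [ 0.00174124 -0.04508369  0.99897809 -0.00268503] [ 0.5789068  -6.25216444  3.50002512] [-0.55403535 -0.0650174   0.03603729]
tcp deck 0.11977501072308584 0.002834756703973547
```

View pics/c3.png

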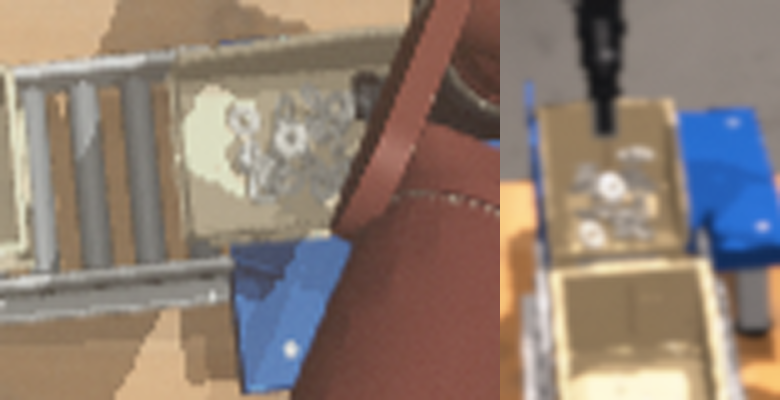

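The front is between the rails with the bin aligned. It spans columns 170–190 in the left crop, about 30 mm past the crest, and the drag is only 6 N. I'll slide it on a little, release and back off to push from low down.

Call:
carry_out([
  [0, 0, 0.01, 0, 0, 0, 0],
  [0, 0, 0.025, 0, 0, 0, 0],
  [0, 0, 0.04, 0, 0, 0, 0],
  [0, 0, 0.055, 0, 0, 0, 0],
  [0, 0, 0.065, 0, 0, 0, 0],
  [0, 0, 0.065, 0, 0, 0, 0],
])

```text
time: 6.07
tool_pos: [0.5972, -0.152, 0.1461]
tool_rot: [0.002, -0.045, 0.999, -0.002]
contact_force: [1.1, -4.0, 6.1]
gripper_width: 0.094
```

Call:
carry_out([
  [0.3, 0, 0, 0, 0, 0, 0],
  [0.5, 0, 0, 0, 0, 0, 0],
  [0.5, 0, 0, 0, 0, 0, 0],
  [0.5, 0, 0, -0.05, 0, 0, 0],
  [0.5, 0, 0, -0.12, 0, 0, 0],
  [0.5, 0, 0, -0.2, 0, 0, 0],
  [0.5, 0, 0, -0.2, 0, 0, 0],
])

```text
time: 6.65
tool_pos: [0.5989, -0.1514, 0.2315]
tool_rot: [0.005, -0.046, 0.999, -0.002]
contact_force: [1.1, -0.0, 2.4]
gripper_width: 0.499
```

```bash
python3 - <<'E'
from h import *
s=manip.state();print(s['time'],s['tool_pos'],s['tool_rot'],s['joint_pos'])
# pusher: tool x along lane; options yline=YAW+pi/2 or YAW-pi/2 ; tilt so tool z leans downhill
dn=-np.array([np.cos(YAW),np.sin(YAW),0])
for yl in(YAW+np.pi/2,YAW+3*np.pi/2):
  for t in(.3,-.3):
    q=rot(yl,t); zz=q.apply([0,0,1]); 
    if zz@dn>0: print(yl,t,zz); step([*dk(.16,0),.24],q); step([*dk(.16,0),.14],q,[*dk(.16,0),.24],q)
E
```

```text
6.65 [ 0.59889103 -0.15144534  0.23149143] [ 0.0049049  -0.04565889  0.99894305 -0.00199673] [-3.68221087e-01  2.87600722e-02  1.63724702e+00  2.90661236e-04
  1.46499796e+00 -2.03039739e+00]
0.09139632679489651 0.3 [-0.02697187  0.29428678 -0.95533649]
d [ 0.012 -0.169 -0.021] r [-0.463  0.493  3.118] mm 68 deg 91.4
d [-0.074  0.     0.239] r [0. 0. 0.] mm 100 deg 0.0
3.2329889803846896 -0.3 [-0.02697187  0.29428678 -0.95533649]
d [ 0.012 -0.169 -0.021] r [-0.493 -0.463 -3.112] mm 68 deg 91.2
d [ 0.074 -0.     0.239] r [0. 0. 0.] mm 100 deg 0.0
```

Call:
carry_out([
  [0, 0.01, -0.1, -0.02, 0, 0, 0.2],
  [0, 0.01, -0.19, -0.02, 0, 0, 0.5],
  [0, 0.01, -0.19, -0.02, 0, 0, 0.75],
  [0, 0.01, -0.19, -0.02, 0, 0, 1],
  [0, 0.01, -0.19, -0.02, 0, 0, 1],
])

```text
time: 7.07
tool_pos: [0.5986, -0.2271, 0.2312]
tool_rot: [-0.001, 0.205, 0.979, 0.0]
contact_force: [-0.3, -0.1, 0.2]
gripper_width: 0.0
```

Call:
carry_out([
  [0, 0, 0, 0, 0, 0, 0.25],
  [0, 0, 0, 0, 0, 0, 0.5],
  [0, 0, 0, 0, 0, 0, 0.75],
  [0, 0, 0, 0, 0, 0, 1],
  [0, 0, 0, 0, 0, 0, 1],
])

```text
time: 7.48
tool_pos: [0.5988, -0.2259, 0.2315]
tool_rot: [-0.0, 0.439, 0.899, 0.0]
contact_force: [1.5, -0.3, 0.3]
gripper_width: 0.002
```

Call:
carry_out([
  [0, 0, 0, 0, 0, 0, 0.25],
  [0, 0, 0, 0, 0, 0, 0.5],
  [0, 0, 0, 0, 0, 0, 0.75],
  [0, 0, 0, 0, 0, 0, 1],
  [0, 0, 0, 0, 0, 0, 1],
])

```text
time: 7.9
tool_pos: [0.5988, -0.2262, 0.2318]
tool_rot: [-0.0, 0.646, 0.763, -0.0]
contact_force: [-0.5, 1.4, 0.2]
gripper_width: -0.002
```

```bash
python3 - <<'E'
from h import *
import cv2
np.set_printoptions(precision=4,suppress=True)
s=manip.state();print(s['time'],s['tool_pos'],s['tool_rot'],s['gripper_width'],s['joint_pos'],s['contact_force'])
q=rot(YAW+np.pi/2,.3);step([*dk(.15,0),.2],q)
step([*dk(.15,0),.13],q,[*dk(.15,0),.2],q)
step([*dk(.05,0),.13],q,[*dk(.15,0),.13],q)
E
```

```text
7.9 [ 0.5988 -0.2262  0.2318] [-0.0003  0.6465  0.7629 -0.    ] -0.0023906198631752653 [-0.4773  0.088   1.575   0.0001  1.4792 -0.6422] [-0.4815  1.3662  0.2034]
d [0.042 0.008 0.079] r [-0.023  0.599  0.146] mm 36 deg 17.7
d [-0.052  0.     0.167] r [0. 0. 0.] mm 70 deg 0.0
d [0.239 0.    0.074] r [0. 0. 0.] mm 100 deg 0.0
```

Call:
carry_out([
  [0, 0.01, 0.008, 0.02, -0.005, 0.15, 0.04],
  [0, 0.02, 0.008, 0.04, -0.01, 0.35, 0.08],
  [0, 0.03, 0.008, 0.06, -0.02, 0.55, 0.146],
  [0, 0.042, 0.008, 0.079, -0.023, 0.6, 0.146],
  [0, 0.042, 0.008, 0.079, -0.023, 0.6, 0.146],
])

```text
time: 8.32
tool_pos: [0.598, -0.2094, 0.1972]
tool_rot: [-0.112, 0.666, 0.73, 0.101]
contact_force: [-0.2, 0.2, -0.6]
gripper_width: 0.001
```

Call:
carry_out([
  [0, -0.02, 0, 0.06, 0, 0, 0],
  [0, -0.04, 0, 0.12, 0, 0, 0],
  [0, -0.052, 0, 0.167, 0, 0, 0],
  [0, -0.052, 0, 0.167, 0, 0, 0],
])

```text
time: 8.65
tool_pos: [0.5969, -0.2073, 0.1258]
tool_rot: [-0.114, 0.666, 0.73, 0.1]
contact_force: [-1.4, 0.7, -0.5]
gripper_width: 0.0
```

Call:
carry_out([
  [0, 0.03, 0, 0.01, 0, 0, 0],
  [0, 0.05, 0, 0.016, 0, 0, 0],
  [0, 0.07, 0, 0.022, 0, 0, 0],
  [0, 0.09, 0, 0.028, 0, 0, 0],
  [0, 0.105, 0, 0.033, 0, 0, 0],
  [0, 0.12, 0, 0.037, 0, 0, 0],
  [0, 0.12, 0, 0.037, 0, 0, 0],
])

```text
time: 9.23
tool_pos: [0.5954, -0.1589, 0.1317]
tool_rot: [-0.109, 0.667, 0.73, 0.101]
contact_force: [0.2, -0.7, -0.1]
gripper_width: -0.004
```

```bash
python3 - <<'E'
from h import *
import cv2
np.set_printoptions(precision=4,suppress=True)
s=manip.state();print(s['time'],s['tool_pos'],s['tool_rot'],s['contact_force'])
c,q=np.cos(YAW),np.sin(YAW);d=s['tool_pos'][:2]-D;print("tcp deck",c*d[0]+q*d[1],-q*d[0]+c*d[1])
t=manip.grab_frame("top")[150:250,195:395,::-1];d=manip.grab_frame("side")[120:300,205:295,::-1]
cv2.imwrite("pics/c4.png",np.hstack([cv2.resize(t,(600,300),interpolation=2),cv2.resize(d,(200,300) if 0 else (150,300),interpolation=2)]))
E
```

```text
9.2333 [ 0.5954 -0.1589  0.1317] [-0.1092  0.6672  0.7299  0.1012] [ 0.2393 -0.698  -0.1445]
tcp deck 0.09968820295086471 0.0005940166362253044
```

View pics/c4.png

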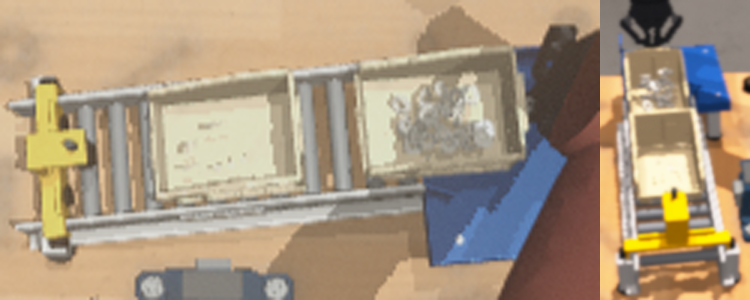

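The new bin is straight in the lane mouth with its front at column 355 and back at 525 in the left crop. The front bin is at 150–300 and the pusher sits just behind the new bin. I'll push on gently.

Call:
carry_out([
  [0, 0.015, 0, 0.005, 0, 0, 0],
  [0, 0.03, 0, 0.01, 0, 0, 0],
  [0, 0.045, 0, 0.015, 0, 0, 0],
  [0, 0.06, 0, 0.02, 0, 0, 0],
  [0, 0.075, 0, 0.025, 0, 0, 0],
  [0, 0.09, 0, 0.03, 0, 0, 0],
])

```text
time: 9.83
tool_pos: [0.5926, -0.1239, 0.1312]
tool_rot: [-0.108, 0.668, 0.729, 0.101]
contact_force: [-0.7, -6.4, 5.0]
gripper_width: -0.001
```

Call:
carry_out([
  [0, 0.01, 0, 0.005, 0, 0, 0],
  [0, 0.02, 0, 0.01, 0, 0, 0],
  [0, 0.03, 0, 0.015, 0, 0, 0],
  [0, 0.03, 0, 0.015, 0, 0, 0],
])

```text
time: 10.17
tool_pos: [0.5905, -0.1082, 0.1278]
tool_rot: [-0.11, 0.668, 0.729, 0.101]
contact_force: [0.5, -1.7, 1.6]
gripper_width: 0.0
```

```bash
python3 - <<'E'
from h import *
import cv2
np.set_printoptions(precision=4,suppress=True)
s=manip.state();print(s['time'],s['tool_pos'],s['contact_force'])
c,q=np.cos(YAW),np.sin(YAW);d=s['tool_pos'][:2]-D;print("tcp deck",c*d[0]+q*d[1],-q*d[0]+c*d[1])
t=manip.grab_frame("top")[150:250,195:395,::-1];d=manip.grab_frame("side")[120:300,205:295,::-1]
cv2.imwrite("pics/c5.png",np.hstack([cv2.resize(t,(600,300),interpolation=2),cv2.resize(d,(150,300),interpolation=2)]))
E
```

```text
10.1667 [ 0.5905 -0.1082  0.1278] [ 0.4572 -1.7121  1.6289]
tcp deck 0.048703589880179775 0.00038377831960616747
```

View pics/c5.png

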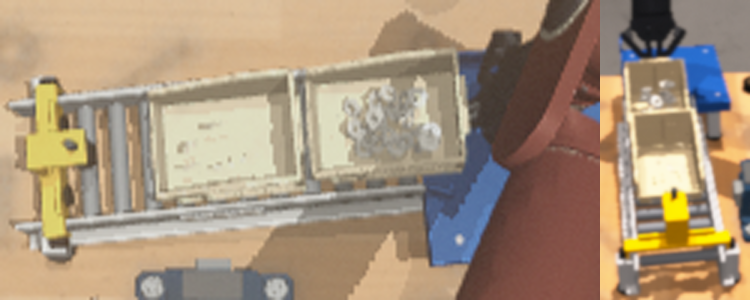

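The new bin is nearly touching the front bin; the gap is near column 303. I'll push the pair down slowly towards the catch.

Call:
carry_out([
  [0, 0.013, 0, 0.006, 0, 0, 0],
  [0, 0.026, 0, 0.012, 0, 0, 0],
  [0, 0.039, 0, 0.018, 0, 0, 0],
  [0, 0.052, 0, 0.024, 0, 0, 0],
  [0, 0.065, 0, 0.03, 0, 0, 0],
  [0, 0.078, 0, 0.036, 0, 0, 0],
  [0, 0.09, 0, 0.04, 0, 0, 0],
  [0, 0.1, 0, 0.045, 0, 0, 0],
])

```text
time: 10.93
tool_pos: [0.5862, -0.064, 0.1219]
tool_rot: [-0.111, 0.667, 0.729, 0.101]
contact_force: [0.1, -0.5, -0.1]
gripper_width: 0.005
```

Call:
carry_out([
  [0, 0, 0, 0, 0, 0, 0],
  [0, 0, 0, 0, 0, 0, 0],
  [0, 0, 0, 0, 0, 0, 0],
  [0, 0, 0, 0, 0, 0, 0],
])

```text
time: 11.27
tool_pos: [0.5866, -0.0653, 0.1223]
tool_rot: [-0.11, 0.668, 0.729, 0.101]
contact_force: [0.4, -0.0, -0.2]
gripper_width: 0.005
```

```bash
python3 - <<'E'
from h import *
import cv2
np.set_printoptions(precision=4,suppress=True)
s=manip.state();print(s['time'],s['tool_pos'],s['contact_force'])
c,q=np.cos(YAW),np.sin(YAW);d=s['tool_pos'][:2]-D;print("tcp deck",c*d[0]+q*d[1],-q*d[0]+c*d[1])
t=manip.grab_frame("top")[150:250,195:395,::-1];d=manip.grab_frame("side")[120:300,205:295,::-1]
cv2.imwrite("pics/c6.png",np.hstack([cv2.resize(t,(600,300),interpolation=2),cv2.resize(d,(150,300),interpolation=2)]))
E
```

```text
11.2667 [ 0.5866 -0.0653  0.1223] [ 0.3622 -0.0424 -0.1807]
tcp deck 0.005634130184995689 0.0004250795566908686
```

View pics/c6.png

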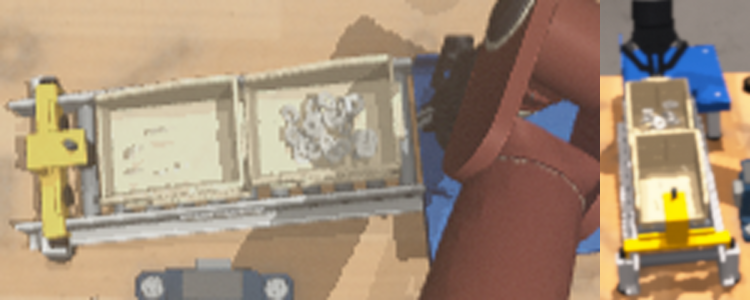

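The pair rolled down to about the catch (front lip at column 97, yellow bracket at 85). I'll push on slowly and watch the force.

Call:
carry_out([
  [0, 0.006, 0, 0.003, 0, 0, 0],
  [0, 0.012, 0, 0.006, 0, 0, 0],
  [0, 0.018, 0, 0.008, 0, 0, 0],
  [0, 0.024, 0, 0.011, 0, 0, 0],
])

```text
time: 11.7
tool_pos: [0.5857, -0.0545, 0.121]
tool_rot: [-0.11, 0.668, 0.729, 0.101]
contact_force: [0.2, 1.1, 0.7]
gripper_width: 0.002
```

Call:
carry_out([
  [0, 0.005, 0, 0.002, 0, 0, 0],
  [0, 0.01, 0, 0.0045, 0, 0, 0],
  [0, 0.015, 0, 0.007, 0, 0, 0],
])

```text
time: 11.95
tool_pos: [0.5851, -0.048, 0.1201]
tool_rot: [-0.11, 0.668, 0.729, 0.101]
contact_force: [-0.2, 0.1, 0.5]
gripper_width: -0.001
```

Call:
carry_out([
  [0, 0.004, 0, 0.002, 0, 0, 0],
  [0, 0.008, 0, 0.0035, 0, 0, 0],
])

```text
time: 12.12
tool_pos: [0.5848, -0.0446, 0.1196]
tool_rot: [-0.11, 0.668, 0.729, 0.101]
contact_force: [-0.2, 0.7, 0.7]
gripper_width: 0.0
```

Call:
carry_out([
  [0, 0.004, 0, 0.002, 0, 0, 0],
  [0, 0.008, 0, 0.0035, 0, 0, 0],
])

```text
time: 12.28
tool_pos: [0.5845, -0.0412, 0.1192]
tool_rot: [-0.11, 0.668, 0.729, 0.101]
contact_force: [-0.5, -0.2, 0.5]
gripper_width: -0.0
```

Call:
carry_out([
  [0, 0.004, 0, 0.002, 0, 0, 0],
  [0, 0.008, 0, 0.0035, 0, 0, 0],
  [0, 0.012, 0, 0.0055, 0, 0, 0],
])

```text
time: 12.53
tool_pos: [0.5841, -0.0363, 0.1187]
tool_rot: [-0.11, 0.668, 0.729, 0.101]
contact_force: [-0.8, -2.2, 0.0]
gripper_width: 0.002
```

Call:
carry_out([
  [0, 0.004, 0, 0.002, 0, 0, 0],
  [0, 0.008, 0, 0.0035, 0, 0, 0],
])

```text
time: 12.7
tool_pos: [0.5837, -0.0322, 0.1181]
tool_rot: [-0.11, 0.668, 0.729, 0.101]
contact_force: [0.4, 0.5, -0.4]
gripper_width: 0.002
```

Call:
carry_out([
  [0, 0.004, 0, 0.002, 0, 0, 0],
  [0, 0.008, 0, 0.0035, 0, 0, 0],
])

```text
time: 12.87
tool_pos: [0.5833, -0.0288, 0.1177]
tool_rot: [-0.11, 0.667, 0.729, 0.101]
contact_force: [-0.0, 0.5, -0.9]
gripper_width: 0.0
```

Call:
carry_out([
  [0, 0.004, 0, 0.002, 0, 0, 0],
  [0, 0.008, 0, 0.0035, 0, 0, 0],
])

```text
time: 13.03
tool_pos: [0.583, -0.0254, 0.1173]
tool_rot: [-0.11, 0.668, 0.729, 0.101]
contact_force: [0.6, 0.6, 0.6]
gripper_width: -0.003
```

Call:
carry_out([
  [0, 0.004, 0, 0.002, 0, 0, 0],
  [0, 0.008, 0, 0.0035, 0, 0, 0],
])

```text
time: 13.2
tool_pos: [0.5828, -0.0221, 0.117]
tool_rot: [-0.11, 0.668, 0.729, 0.101]
contact_force: [-0.3, -0.1, -0.1]
gripper_width: 0.0
```

```bash
python3 - <<'E'
from h import *
import cv2
s=manip.state();print(s['time'],s['tool_pos'],s['contact_force'])
t=manip.grab_frame("top")[:,:,::-1];cv2.imwrite("pics/t7.png",t)
p=cv2.resize(cv2.imread("pics/c6.png")[:,:600],(200,100),interpolation=cv2.INTER_AREA)
n=t[150:250,195:395]
for name,a,b in(("front",(28,62),(35,74)),("new",(24,60),(86,125))):  # rows, cols of patch
    tp=p[a[0]:a[1],b[0]:b[1]];m=cv2.matchTemplate(np.ascontiguousarray(n),np.ascontiguousarray(tp),cv2.TM_CCOEFF_NORMED);_,v,_,l=cv2.minMaxLoc(m);print(name,v,l[0]-b[0],l[1]-a[0])
E
```

```text
13.2 [ 0.58278171 -0.02211199  0.11696687] [-0.31011241 -0.0951268  -0.12006838]
front 0.800880491733551 -11 1
new 0.9283809065818787 -11 1
```

```bash
python3 - <<'E'
from h import *
import cv2
t=cv2.imread("pics/t7.png")[150:250,190:350];d=manip.grab_frame("side")[130:290,210:290,::-1]
cv2.imwrite("pics/c7.png",np.hstack([cv2.resize(t,(560,350),interpolation=2),cv2.resize(d,(230,350) if 0 else (175,350),interpolation=2)]))
E
```

```text
(no output)
```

View pics/c7.png

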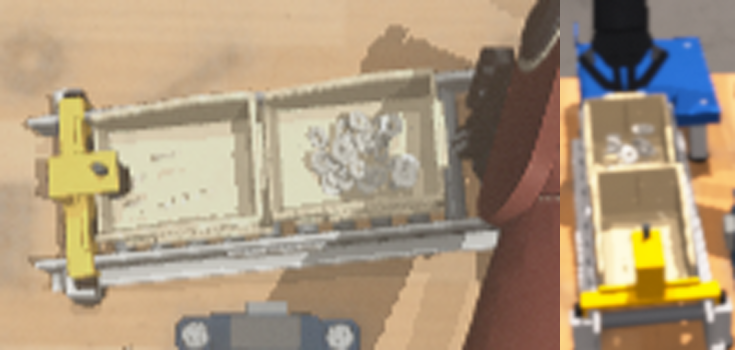

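The front lip is now under the yellow bracket (column 95 of the left crop). The bins' back walls are at columns 258 and 440, and the pusher is still a little behind. I'll convert these to lane positions.

```bash
cat >>h.py <<'E'
def lane(n,uv,h):
    c,s=np.cos(YAW),np.sin(YAW);a=np.radians(7)
    L=np.c_[[c*np.cos(a),s*np.cos(a),np.sin(a)],[-s,c,0],[-c*np.sin(a),-s*np.sin(a),np.cos(a)]]
    E=C[n]["extrinsics"];dr=E[:3,:3].T@np.linalg.solve(C[n]["intrinsics"],[*uv,1]);q=-E[:3,:3].T@E[:3,3]-np.array([*D,.098])
    dl=L.T@dr;ql=L.T@q;return ql+dl*(h-ql[2])/dl[2]
E
python3 - <<'E'
from h import *
t=lambda u,v:(u/3.5+190-.35,v/3.5+150-.35); s=lambda u,v:((u-560)/(175/80)+210-.3,v/(350/160)+130-.3)
for a in [("front back","top",t(255,93),.078),("front back","top",t(263,222),.078),("new back","top",t(437,72),.078),("new back","top",t(443,210),.078),("front back","side",s(591,168),.078),("front back","side",s(679,168),.078),("new back side","side",s(583,95),.078),("front lip","top",t(95,118),.026),("plate uphill top","top",t(88,115),.03),("plate uphill top","top",t(98,260),.03),("plate dn","top",t(60,115),.03)]:print(a[0],lane(*a[1:]).round(4))
a=np.radians(7)
p=manip.state()["tool_pos"]-np.array([*D,.098]);c,q=np.cos(YAW),np.sin(YAW);h=c*p[0]+q*p[1];print("tcp lane x",h*np.cos(a)+p[2]*np.sin(a),"z",-h*np.sin(a)+p[2]*np.cos(a))
E
```

```text
front back [-0.1975  0.0507  0.078 ]
front back [-0.1989 -0.0562  0.078 ]
new back [-0.0482  0.0524  0.078 ]
new back [-0.0536 -0.0605  0.078 ]
front back [-0.1986  0.0546  0.078 ]
front back [-0.2111 -0.0511  0.078 ]
new back side [-0.046  0.058  0.078]
front lip [-0.3442  0.056   0.026 ]
plate uphill top [-0.3492  0.0583  0.03  ]
plate uphill top [-0.348  -0.0672  0.03  ]
plate dn [-0.3736  0.0609  0.03  ]
tcp lane x -0.03519201620416489 z 0.023436254853456552
```

Call:
carry_out([
  [0, 0.003, 0, 0.0015, 0, 0, 0],
  [0, 0.006, 0, 0.003, 0, 0, 0],
])

```text
time: 13.47
tool_pos: [0.5826, -0.0197, 0.1166]
tool_rot: [-0.11, 0.668, 0.729, 0.101]
contact_force: [-0.7, 1.4, 1.1]
gripper_width: 0.0
```

Call:
carry_out([
  [0, 0.002, 0, 0.001, 0, 0, 0],
  [0, 0.004, 0, 0.002, 0, 0, 0],
])

```text
time: 13.63
tool_pos: [0.5824, -0.0179, 0.1163]
tool_rot: [-0.11, 0.668, 0.729, 0.101]
contact_force: [0.2, -0.3, 0.3]
gripper_width: -0.001
```

Call:
carry_out([
  [0, 0.002, 0, 0.001, 0, 0, 0],
  [0, 0.004, 0, 0.002, 0, 0, 0],
])

```text
time: 13.8
tool_pos: [0.5823, -0.0161, 0.116]
tool_rot: [-0.11, 0.668, 0.729, 0.101]
contact_force: [0.1, -0.2, 0.2]
gripper_width: 0.004
```

Call:
carry_out([
  [0, 0.002, 0, 0.001, 0, 0, 0],
  [0, 0.004, 0, 0.002, 0, 0, 0],
])

```text
time: 13.97
tool_pos: [0.5823, -0.0151, 0.1159]
tool_rot: [-0.109, 0.668, 0.73, 0.101]
contact_force: [-0.3, -3.7, 1.1]
gripper_width: 0.001
```

Call:
carry_out([
  [0, 0.002, 0, 0.001, 0, 0, 0],
  [0, 0.004, 0, 0.002, 0, 0, 0],
])

```text
time: 14.13
tool_pos: [0.5824, -0.0148, 0.1158]
tool_rot: [-0.108, 0.668, 0.73, 0.1]
contact_force: [-1.8, -10.8, 2.3]
gripper_width: 0.001
```

Call:
carry_out([
  [0, 0.002, 0, 0.001, 0, 0, 0],
  [0, 0.004, 0, 0.002, 0, 0, 0],
])

```text
time: 14.3
tool_pos: [0.5826, -0.0144, 0.1159]
tool_rot: [-0.107, 0.668, 0.73, 0.099]
contact_force: [-1.0, -14.3, 3.2]
gripper_width: -0.001
```

```bash
python3 - <<'E'
from h import *
import cv2
s=manip.state();print(s['time'],s['tool_pos'],s['contact_force'])
t=manip.grab_frame("top")[:,:,::-1];cv2.imwrite("pics/t8.png",t);p=cv2.imread("pics/t7.png")
def sub(P,N,r,c):
    up=lambda a:cv2.resize(a,None,fx=8,fy=8,interpolation=2)
    tp=up(np.ascontiguousarray(P[r[0]:r[1],c[0]:c[1]]));n=up(np.ascontiguousarray(N[r[0]-6:r[1]+6,c[0]-10:c[1]+10]))
    _,v,_,l=cv2.minMaxLoc(cv2.matchTemplate(n,tp,cv2.TM_CCOEFF_NORMED));return round(v,3),l[0]/8-10,l[1]/8-6
print("new",sub(p,t,(170,212),(266,312)),"front",sub(p,t,(175,215),(226,266)))
E
```

```text
14.3 [ 0.58259238 -0.01444893  0.11586084] [ -1.00530281 -14.29964881   3.21047601]
new (0.93, -0.25, 0.0) front (0.992, -0.125, 0.0)
```

The push went stiff at 14.5 N, beyond the catch's 4–10 N range, with no travel, so the row is on the stop. Holding.

Call:
carry_out([
  [0, 0.0004, 0, 0.0002, 0, 0, 0],
  [0, 0.0004, 0, 0.0002, 0, 0, 0],
  [0, 0.0004, 0, 0.0002, 0, 0, 0],
  [0, 0.0004, 0, 0.0002, 0, 0, 0],
  [0, 0.0004, 0, 0.0002, 0, 0, 0],
  [0, 0.0004, 0, 0.0002, 0, 0, 0],
  [0, 0.0004, 0, 0.0002, 0, 0, 0],
])

```text
time: 14.93
tool_pos: [0.5826, -0.0145, 0.1159]
tool_rot: [-0.107, 0.668, 0.73, 0.099]
contact_force: [-0.8, -12.6, 3.0]
gripper_width: 0.0
```

Call:
carry_out([
  [0, 0, 0, 0, 0, 0, 0],
  [0, 0, 0, 0, 0, 0, 0],
  [0, 0, 0, 0, 0, 0, 0],
  [0, 0, 0, 0, 0, 0, 0],
  [0, 0, 0, 0, 0, 0, 0],
  [0, 0, 0, 0, 0, 0, 0],
  [0, 0, 0, 0, 0, 0, 0],
])

```text
time: 15.52
tool_pos: [0.5826, -0.0145, 0.1159]
tool_rot: [-0.107, 0.668, 0.73, 0.099]
contact_force: [-0.6, -12.0, 2.6]
gripper_width: -0.004
```

Call:
carry_out([
  [0, 0, 0, 0, 0, 0, 0],
  [0, 0, 0, 0, 0, 0, 0],
  [0, 0, 0, 0, 0, 0, 0],
])

```text
time: 15.77
tool_pos: [0.5826, -0.0145, 0.1158]
tool_rot: [-0.107, 0.668, 0.73, 0.099]
contact_force: [-1.9, -12.8, 2.3]
gripper_width: -0.001
```

It settled at about 12.5 N, so I'll add a little and hold again.

Call:
carry_out([
  [0, 0.001, 0, 0.0004, 0, 0, 0],
  [0, 0.002, 0, 0.0009, 0, 0, 0],
  [0, 0.002, 0, 0.0009, 0, 0, 0],
  [0, 0.002, 0, 0.0009, 0, 0, 0],
])

```text
time: 16.1
tool_pos: [0.5829, -0.0144, 0.1159]
tool_rot: [-0.106, 0.668, 0.73, 0.099]
contact_force: [-0.4, -14.1, 2.8]
gripper_width: 0.004
```

Call:
carry_out([
  [0, 0, 0, 0, 0, 0, 0],
  [0, 0, 0, 0, 0, 0, 0],
  [0, 0, 0, 0, 0, 0, 0],
])

```text
time: 16.35
tool_pos: [0.5829, -0.0143, 0.1159]
tool_rot: [-0.106, 0.668, 0.73, 0.099]
contact_force: [-0.3, -14.7, 2.7]
gripper_width: 0.002
```

Steady at 15 N. Holding for over a second, then backing off slowly.

Call:
carry_out([
  [0, 0, 0, 0, 0, 0, 0],
  [0, 0, 0, 0, 0, 0, 0],
  [0, 0, 0, 0, 0, 0, 0],
  [0, 0, 0, 0, 0, 0, 0],
  [0, 0, 0, 0, 0, 0, 0],
  [0, 0, 0, 0, 0, 0, 0],
  [0, 0, 0, 0, 0, 0, 0],
  [0, 0, 0, 0, 0, 0, 0],
])

```text
time: 17.02
tool_pos: [0.5828, -0.0143, 0.1159]
tool_rot: [-0.106, 0.668, 0.73, 0.099]
contact_force: [-0.1, -14.5, 1.4]
gripper_width: -0.002
```

Call:
carry_out([
  [0, 0, 0, 0, 0, 0, 0],
  [0, 0, 0, 0, 0, 0, 0],
  [0, 0, 0, 0, 0, 0, 0],
  [0, 0, 0, 0, 0, 0, 0],
  [0, 0, 0, 0, 0, 0, 0],
  [0, 0, 0, 0, 0, 0, 0],
  [0, 0, 0, 0, 0, 0, 0],
])

```text
time: 17.6
tool_pos: [0.5829, -0.0144, 0.1159]
tool_rot: [-0.106, 0.668, 0.73, 0.099]
contact_force: [-0.9, -14.0, 3.0]
gripper_width: 0.001
```

Call:
carry_out([
  [0, -0.005, 0, -0.003, 0, 0, 0],
  [0, -0.015, 0, -0.007, 0, 0, 0],
  [0, -0.03, 0, -0.014, 0, 0, 0],
  [0, -0.06, 0, -0.03, 0, 0, 0],
  [0, -0.1, 0, -0.06, 0, 0, 0],
  [0, -0.14, 0, -0.12, 0, 0, 0],
  [0, -0.18, 0, -0.2, 0, 0, 0],
  [0, -0.22, 0, -0.28, 0, 0, 0],
])

```text
time: 18.27
tool_pos: [0.5913, -0.1276, 0.196]
tool_rot: [-0.111, 0.667, 0.729, 0.101]
contact_force: [0.7, -1.0, -0.1]
gripper_width: 0.003
```

Call:
carry_out([
  [0, -0.1, -0.1, -0.08, 0, 0, 0],
  [0, -0.2, -0.2, -0.1, 0, 0, 0],
  [0, -0.25, -0.2, -0.1, 0, 0, 0],
  [0, -0.25, -0.2, -0.1, 0, 0, 0],
])

```text
time: 18.6
tool_pos: [0.5198, -0.2453, 0.205]
tool_rot: [-0.109, 0.669, 0.728, 0.101]
contact_force: [-0.5, -0.4, -0.4]
gripper_width: -0.003
```

```bash
python3 - <<'E'
from h import *
import cv2
s=manip.state();print(s['time'],s['tool_pos'],s['contact_force'])
t=manip.grab_frame("top")[:,:,::-1];p=cv2.imread("pics/t8.png");d=manip.grab_frame("side")[:,:,::-1]
def sub(P,N,r,c):
    up=lambda a:cv2.resize(a,None,fx=8,fy=8,interpolation=2)
    tp=up(np.ascontiguousarray(P[r[0]:r[1],c[0]:c[1]]));n=up(np.ascontiguousarray(N[r[0]-6:r[1]+6,c[0]-10:c[1]+10]))
    _,v,_,l=cv2.minMaxLoc(cv2.matchTemplate(n,tp,cv2.TM_CCOEFF_NORMED));return round(v,3),l[0]/8-10,l[1]/8-6
print("new",sub(p,t,(170,212),(266,312)),"front",sub(p,t,(175,215),(226,266)))
o=cv2.imread("pics/top0.png");print("tape",sub(o,t,(252,276),(394,422)),"driver",sub(o,t,(262,290),(316,390)))
cv2.imwrite("pics/c9.png",np.hstack([cv2.resize(t[150:300,190:430],(480,300),interpolation=2),cv2.resize(d[130:290,200:300],(300,300),interpolation=2)]))
E
```

```text
18.6 [ 0.51975542 -0.24531331  0.20498107] [-0.49956014 -0.42890584 -0.40278326]
new (0.793, 0.125, 0.0) front (0.99, 0.125, 0.0)
tape (0.309, 2.75, -6.0) driver (0.462, -0.125, 0.0)
```

View pics/c9.png

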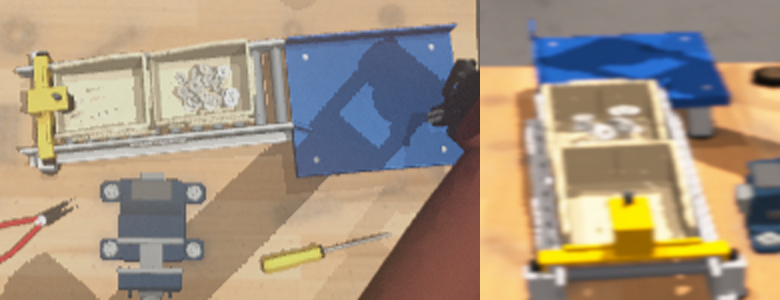

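The front bin sits under the stop bracket (columns 50–150 in the left crop), with the new bin tight behind it (150–252). The deck is empty and the gripper clear, so I'll hand in.

```bash
python3 -c "
from plant import manip
print(manip.job_done())"
```

```text
the job is handed in; nothing more can be done
None
```

The lane is refilled and the job was handed in at about 18.7 s of the 69 s allowed.

**What I did:** I gripped the new bin by its back wall, straightened it on the deck and slid it front-first into the lane mouth, keeping the tool height constant. I then let go and pushed low on the back wall with shut, tilted fingers. The new bin met the front bin, and both moved down past the catch onto the stop. I held a push there and backed off.

**Last checks:**
- **Seating push:** the push went stiff at about 14.5 N with only about 0.5 mm of movement. It eased to about 12.5 N, so I added a little and held 14–15 N for about 1.5 s.
- **Row after backing off:** the two bins were tight together and had not moved, to about 0.1 pixel (0.3 mm). The front bin's nose measured about 347 mm down the lane. I put the stop's buffers at about 345 mm, so the two agree within measuring error.

**Not fully confirmed:**
- **Catch:** I never recorded the snap itself; the highest reading on that stretch was 2.2 N. I infer the front bin passed it because it moved about 29 mm further (the catch stops a bin 27 mm short), then stood firm at a load above the catch's 4–10 N.
- **Tape roll:** the arm hid it in the last top view, so the numeric check on it failed. It looks in place in the side view, and the arm never went down near it.
- **Bench screwdriver:** the blue-handled one beyond the lane's low end was not rechecked at the end, but the arm did no work there.

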